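Crank the indexing slide to its mark and lock it with the pin

ROBOT

A 6-joint arm with a two-finger parallel gripper is mounted at the origin on a cart in front of the work surface, level with it; the furniture and walls round the work are solid. World frame = base frame: x ahead of the robot, y to its left, z up, the work surface at z = 0. Lengths are in m, angles in degrees, forces in N, time in s.
With the tool pointing down it reaches from about 0.3 to 0.85 m from the base axis. Payload 4.2 kg.
Tool frame: the origin (TCP) lies between the finger pads; the fingertips stand 11 mm ahead of it and the grasp point (between the pads) lies 8 mm behind it (ctrl.finger_overhang is the distance from the TCP to the fingertips, in m); z points along the fingers, y is the line along which they close (so a half turn about z gives the same grasp; the last joint's range is limited). The gripper opens to 91 mm and grips with 3 to 60 N. Pads are 32 mm wide; open, the fingers measure 118 mm over their backs; the gripper's body (76 mm by 178 mm) begins 60 mm behind the grasp point.
Start: joints at [-70.073, 18.312, 89.639, -0, 72.044, -1.146], TCP at [0.207, -0.537, 0.191] pointing down, gripper open.
Joint ranges: [-177.97, 177.97], [-48.28, 115.42], [12.27, 149.76], [-77.06, 257.06], [2.81, 150.46], [-146.56, 146.56]. Speed limits (degrees/s): [147.25, 147.25, 180, 180, 180, 180].

INTERFACE

Orientations are given as [roll, pitch, yaw] about the fixed x, y, z axes, in that order (R = Rz(yaw) Ry(pitch) Rx(roll)).
In Python, from cell import readout, cams, job, ctrl gives the robot as it stands.
- The arm moves only by the tool drive_tool, never from a script. Its argument "plan" is a list of rows, each a list of 6 numbers: the shift along the tool's x, y, z in units of 40 mm (1.0 is 40 mm), then the turn, a rotation vector about the tool's x, y, z in units of 8 degrees (1.0 is 8 degrees). A call has 1 to 20 rows; each row is the pose to reach, as a shift and turn from the pose commanded when the call began, along the tool's axes at that moment; what a row does not reach only later rows make up. A row lasts 1/10 s, in which the tool goes at most 50 mm and 8.59 degrees, less where a joint would pass 70% of its speed; a pose out of reach is approached as far as the arm can. A call with a gripper value outside its range is refused whole. "jaw" is the finger opening in mm, from 0 to 91.2, set as the call begins (left out, the last holds). The fingers move at their own pace and stop on an object; "grip_force" is the grip in N (left out, the last holds). Time passes only in rows, so rows that repeat a pose let the fingers close. It gives the time, the measured TCP pose, the force, the opening and the grip force at its end, in the units of the state.
- readout.get_state(): the state, without advancing time (a new reading comes with each control period).
- cams.camera(name): name is "scene" or "top" or "wrist"; returns (picture, depth): 480x640x3 uint8, red, green, blue; 480x640 float32, m along the optical axis (not along the pixel's ray), 0 where there is no reading.
- cams.camera_info(name): a dict with "K" (3x3 intrinsics, pixels), "extrinsics" (4x4, takes a point from world to camera coordinates); the wrist camera has in their place "T_tool_cam" (4x4, takes a point from camera to tool coordinates, whose origin is the TCP and whose axes are the flange's). Camera axes: x right, y down, z forward; pixel columns grow to the right and rows downward; lengths in m; the calibration is good to about 2 mm. A picture is of the moment at which its call begins: read the wrist's pose just before it. camera_info takes no time and is no camera call.
- job.sign_off(): hands the job in; it is judged then, once.
The state is a dict: "t": time; "qpos": joint angles; "joint_velocities": joint speeds; "joint_torque": joint torques, N m; "eef_pos": TCP position; "tool_rot": TCP orientation; "wrist_force": force on the tool from outside, world axes, zero at the start; "torque": the same for the moment, N m; "width": opening from 0.0 (shut) to 1.0 (fully open); "finger_force": force on a finger pad.
Only numpy, scipy, OpenCV 4.12 (cv2) and the standard library are available. Lean on these libraries where they do the work, as an engineer would, in place of code of your own. Each camera call takes 0.05 s, during which the arm holds its last target. There are 200 camera calls.

TASK

Crank the handwheel of the indexing slide until the carriage's pointer stands on the long scale line, so that the hole in the carriage's ear lines up with the hole in the fixed lug below it; then take the lock pin from its wooden block and push it through both holes until its flange sits fully home on the ear, and let go. Do not knock over or push away the oil filter, the small bulb carton and the flashlight standing round the work.

Things in the scene. Friction and masses are not known exactly. Their poses are not given: they have to be found in the camera images.
- slide_unit: indexing slide fixed to the bench: grey bed, 220 mm long, with a steel rail; a bevel-gear box with a handwheel on top at its +y end. Origin on the bench plane in the middle of the rail's width, 100 mm from the bed's -y end. Own y runs along the rail towards the handwheel, x across it (about away from the robot), z up
- carriage (a joint): travel (m) of the steel carriage along the rail, 0 to 0.055, growing away from the handwheel (to the unit's -y). 0.040 = pointer on the long scale line and the two holes in line. It starts at about 0.001 to 0.014. Only the handwheel moves it. The carriage (64 mm long) carries a bearing and a bolt up to z 80 mm
- handwheel (a joint): turn (rad) of the steel handwheel (52 mm radius, vertical axis), growing clockwise seen from above; one turn clockwise drives the carriage 15 mm away from the wheel, carriage = handwheel x 0.015 / 6.283. Start and end stops at carriage 0 and 0.055. Stays where it is left; about 1 N at the grip turns it
- wheel_axis (a point): point on the handwheel's vertical axis, 80 mm above the bench, at the wheel's top face
- grip_mid (a point): middle of the black upright crank grip on the handwheel: free-spinning round sleeve 22 mm thick, 52 mm tall (z 85 to 137 mm), 42 mm from the wheel's axis; goes round with the wheel. This point is 111 mm above the bench
- pointer (a point): tip of the carriage's pointer, on the robot's side of the carriage
- mark_line (a point): the one long, thick line among the short 5 mm ticks of the scale on the robot's side of the bed; the pointer stands on it when both have the same y in the unit's frame
- ear_hole (a point): centre of the top rim of the hole in the carriage's ear (38 x 38 x 14 mm, on the side away from the robot, top 56 mm above the bench); upright through hole, 19 mm wide; moves with the carriage
- lug_hole (a point): centre of the top rim of the hole in the fixed lug (38 x 38 mm block, top 38 mm above the bench) below the ear's path, in line along x with the ear's hole; upright through hole, 19 mm wide, down to the bench. When lined up, the ear's sides are flush with the lug's
- lock_pin: loose steel pin, 0.13 to 0.25 kg, upright in its block. Origin on its axis at the underside of its flange, z up. Below: shank 16 mm thick, 50 mm long, with a tapered nose. Flange 34 mm wide, 8 mm thick. Above it a round handle 24 mm thick, 55 mm tall (top 63 mm above the origin)
- pin_tip (a point): end of the pin's nose, on its axis, 50 mm below its origin; 6 mm above the bench when the pin is fully home
- pin_block: wooden block fixed to the bench, 62 x 62 x 60 mm, with one upright hole 19 mm wide, 55 mm deep, in which the pin stands with its flange on the block's top. Origin at the centre of its underside
- filter: bystander: loose blue oil filter, 66 mm wide, 79 mm tall, standing behind the slide; origin under its centre
- bulb_box: bystander: loose small carton, 50 x 51 x 61 mm, in front of the cylinder head; origin under its centre
- flashlight: bystander: loose black flashlight, 35 mm wide, 119 mm tall, standing behind the pin block; origin under its centre

How it is judged:
By the outcome, as a careful person would: the job done as asked, in the order asked, and still so for the second after the job is handed in, with the robot touching nothing.
It also fails if it takes over 72 s, if anything falls off the work surface, if the arm or the gripper's body presses on something with over 40 N, if the wrist force passes 120 N, or if a joint passes its speed limit or range.

## Working session

There is one attempt and no reset: what is moved stays moved. The work goes in short steps, Python scripts to look and compute and a tool call to move; the robot and the scene stay as the last step left them, time stands still between calls to the robot, and variables do not carry over. Pictures are saved under pics/ and viewed, at most 13 in all, crops included, and the job is handed in when it is done.

Besides the shell and the picture viewer there is one more tool, called after ">>>" as name([rows], argument=value, ...), one row to a line, values as JSON. drive_tool: Moves the arm, as the interface text tells. Its arguments: {"type":"object","properties":{"plan":{"type":"array"},"jaw":{"type":"number"},"grip_force":{"type":"number"}},"required":["plan"]}

```bash
mkdir -p pics; ls
cat > h.py <<'E'
import numpy as np, cv2
from cell import readout, cams, job, ctrl
from scipy.spatial.transform import Rotation as R
def info(n):
    i=cams.camera_info(n); K=np.array(i["K"])
    if n=="wrist":
        s=readout.get_state(); T=np.eye(4)
        T[:3,:3]=R.from_euler('xyz',s["tool_rot"],degrees=True).as_matrix(); T[:3,3]=s["eef_pos"]
        return K,T@np.array(i["T_tool_cam"])
    return K,np.linalg.inv(np.array(i["extrinsics"]))
def grab(n,f=None):
    K,T=info(n); p,d=cams.camera(n); p=np.array(p)
    if f: cv2.imwrite("pics/"+f+".png",p[:,:,::-1])
    return p,np.array(d),K,T
def plane(u,v,z,K,T):
    r=T[:3,:3]@np.linalg.inv(K)@np.array([u,v,1.]); o=T[:3,3]
    return o+r*(z-o[2])/r[2]
def cloud(d,K,T):
    v,u=np.mgrid[:480,:640]; P=np.stack([u*d,v*d,d],-1)@np.linalg.inv(K).T
    return P@T[:3,:3].T+T[:3,3]
E
python3 - <<'E'
from h import *
for n in("scene","top"):
    p,d,K,T=grab(n,n+"0"); np.savez(n+"0.npz",p=p,d=d,K=K,T=T); print(n,K[0,0],T.round(3).tolist())
print(readout.get_state())
E
```

```text
pics
scene 477.5936778397565 [[-0.653, -0.567, 0.501, -0.07], [-0.757, 0.496, -0.424, 0.479], [-0.008, -0.657, -0.754, 0.939], [0.0, 0.0, 0.0, 1.0]]
top 514.449980873475 [[-0.061, -0.975, 0.215, 0.224], [-0.998, 0.06, -0.011, -0.007], [-0.003, -0.215, -0.977, 1.42], [0.0, 0.0, 0.0, 1.0]]
{'t': 0.1, 'qpos': array([-7.00711120e+01,  1.83465600e+01,  8.96980382e+01, -6.31016049e-04,
        7.20439933e+01, -1.14560286e+00]), 'joint_velocities': array([-0.01215999, -0.08743573, -0.1753292 ,  0.04710731,  0.0262414 ,
        0.04672431]), 'joint_torque': array([ 1.17577474e-03, -4.13333738e+01, -2.32508934e+01,  7.30198645e-02,
        4.22195590e-02, -5.03297713e-05]), 'eef_pos': array([ 0.2065967 , -0.53609144,  0.19062793]), 'tool_rot': array([-1.79911414e+02, -1.17136692e-03,  2.10746850e+01]), 'wrist_force': array([-0.29816497, -0.05115524, -0.07484561]), 'torque': array([-0.00123284, -0.0014679 ,  0.01805079]), 'finger_force': 0.0, 'width': 0.9981590353048736}
```

View pics/scene0.png

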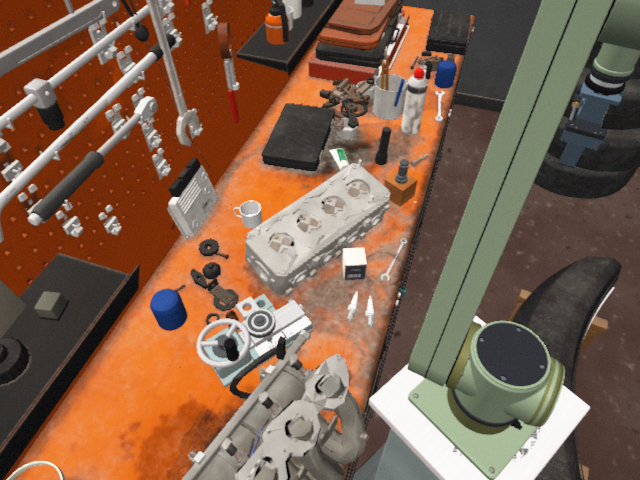

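View pics/top0.png

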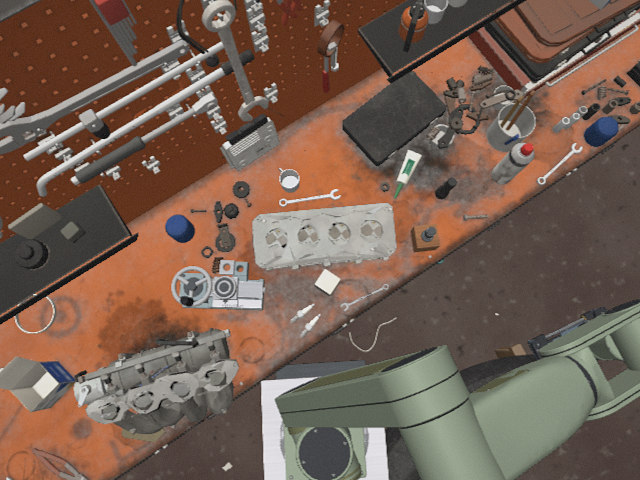

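The slide is at top px (215,287), with the wheel at (190,286), the grip at (186,300) and the pin block at (425,237). The bystanders are the filter (180,228), the carton (327,281) and the flashlight (447,187).

Run:
```python
from h import *
a=np.load("top0.npz"); b=np.load("scene0.npz")
c1=cv2.resize(a["p"][250:320,160:280],None,fx=6.6,fy=6.6,interpolation=cv2.INTER_CUBIC)[:460]
c2=cv2.resize(a["p"][170:255,400:470],None,fx=4,fy=4,interpolation=cv2.INTER_CUBIC)
cv2.imwrite("pics/ctop.png",c1[:,:,::-1])
p=a["p"];d=a["d"];K=a["K"];T=a["T"]
C=cloud(d,K,T)
for n,(u,v) in dict(wheelL=(175,286),grip=(186,300),pin=(428,232),blk=(420,242),filt=(180,228),box=(326,281),flash=(447,187),bed=(255,290),bench=(230,320),carr=(225,287),head=(330,235)).items(): print(n,C[v,u].round(3),C[v-1:v+2,u-1:u+2,2].round(3).tolist())
hsv=cv2.cvtColor(p,cv2.COLOR_RGB2HSV)
# height map of slide region
np.set_printoptions(linewidth=250)
print((C[262:314:3,168:270:3,2]*1000).astype(int))
print((C[215:255:3,405:445:3,2]*1000).astype(int))
```

```text
wheelL [0.406 0.366 0.074] [[0.078, 0.075, 0.007], [0.08, 0.074, -0.002], [0.082, 0.078, 0.003]]
grip [0.36  0.321 0.14 ] [[0.143, 0.138, 0.139], [0.134, 0.14, 0.137], [0.135, 0.14, 0.135]]
pin [ 0.499 -0.3    0.124] [[0.122, 0.124, 0.122], [0.117, 0.124, 0.125], [0.115, 0.122, 0.121]]
blk [ 0.486 -0.289  0.062] [[0.062, 0.064, 0.063], [0.06, 0.062, 0.061], [0.057, 0.063, 0.055]]
filt [0.561 0.353 0.076] [[0.083, 0.082, 0.078], [0.082, 0.076, 0.075], [0.084, 0.077, 0.078]]
box [ 0.396 -0.03   0.063] [[0.055, 0.064, 0.068], [0.058, 0.063, 0.056], [0.062, 0.062, 0.063]]
flash [ 0.224 -0.007  1.42 ] [[0.099, 0.102, 0.109], [0.099, 1.42, 0.102], [0.088, 0.093, 0.093]]
bed [0.386 0.161 0.04 ] [[0.036, 0.035, 0.041], [0.038, 0.04, 0.04], [0.032, 0.038, 0.037]]
bench [0.313 0.237 0.002] [[0.002, -0.003, -0.001], [-0.001, 0.002, 0.001], [0.006, -0.001, -0.004]]
carr [0.394 0.233 0.086] [[0.078, 0.082, 0.079], [0.077, 0.086, 0.075], [0.081, 0.077, 0.073]]
head [ 0.51  -0.047  0.108] [[0.105, 0.103, 0.111], [0.108, 0.108, 0.104], [0.1, 0.106, 0.103]]
[[   3    0    1   -4   -6   -3    0    0  
[... 3394 characters left out ...]
5   62   57  121  119   63    0   -4   -1]
 [  -2   -6   22   60   62   57   69  117  123  123  129   -6    3    2]
 [  -2    0   18   59   62   63   81  114  121  126   61    0    1    4]
 [   0    0   15   50   63   60   68   96  102   71 1420   -1    0    0]
 [   0    3    5   43   59   60   66   63   63   59   62   60   -2    0]
 [   1    4   -1   36   60   61   64   61   58   60   62   61    0    0]
 [   1   -2    0   33   56   59   62   62   63   61   58   63   -2    5]
 [  -2    7    2   30   58   52   48   48   39   35   23    2    0    0]
 [   0    3    3    7    7    6    0    2   -1   -3   -8   -4    2    1]
 [   5    2   -5   -5   -2   -3    1    0   -4   -5    1    0    4    3]]
```

View pics/ctop.png

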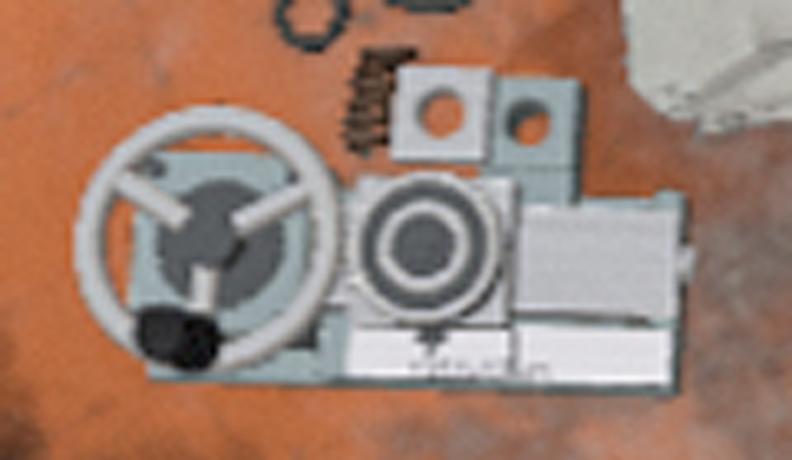

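The top crop shows the wheel centre at px (191.4,286.1) and the grip at about (187,300). The ear hole is at (226.7,266.8), the lug hole at (239.8,268.3), and the pointer at (225,301) with the scale to its right.

```bash
cat >> h.py <<'E'
def rows(pts,yaw=None,s=None):
    "world targets (TCP) -> rows in tool units"
    s=s or readout.get_state(); M=R.from_euler('xyz',s["tool_rot"],degrees=True)
    for i,p in enumerate(pts):
        q=M if yaw is None else R.from_euler('xyz',[180,0,yaw],degrees=True)
        d=M.inv().apply(np.array(p)-s["eef_pos"])/.04; w=(M.inv()*q).as_rotvec(degrees=True)/8
        print(np.r_[d,w].round(2).tolist())
E
python3 - <<'E'
from h import *
a=np.load("top0.npz"); p=a["p"];d=a["d"];K=a["K"];T=a["T"]; C=cloud(d,K,T)
f=lambda u,v,z:plane((u+.5)/6.6-.5+160,(v+.5)/6.6-.5+250,z,K,T)
w=f(207,238,.08); e=f(440,111,.056); l=f(527,121,.038)
print("wheel",w,"ear",e,"lug",l,"travel",l-e,np.linalg.norm((l-e)[:2]))
print("bed edge",f(150,380,.012),f(675,390,.03))
hsv=cv2.cvtColor(p,cv2.COLOR_RGB2HSV)
m=(C[...,2]>.128)&(C[...,2]<.15)&(hsv[...,2]<80); m[:285]=0;m[:,:175]=0;m[:,200:]=0;m[320:]=0
v,u=np.nonzero(m); print("grip",len(u),u.mean(),v.mean(),plane(u.mean(),v.mean(),.137,K,T))
m=(C[...,2]>.113)&(C[...,2]<.135); m[:215]=0;m[250:]=0;m[:,:405]=0;m[:,445:]=0
v,u=np.nonzero(m); print("pin",len(u),plane(u.mean(),v.mean(),.123,K,T))
for z in (.1,.12,.14,.16,.18):
    m=(C[...,2]>z)&(C[...,2]<.4)&(C[...,1]<.55)&(C[...,1]>.1)&(C[...,0]<.36); m[:,:60]=0; m[:325]=0
    q=C[m]; print(z,len(q),q.max(0).round(3) if len(q) else '', [q[(abs(q[:,1]-y)<.02)][:,0].max().round(3) if (abs(q[:,1]-y)<.02).any() else None for y in (.2,.24,.28,.32,.36,.4)])
m=cv2.inRange(hsv,(100,120,40),(130,255,255)); m[:200]=0;m[250:]=0;m[:,:150]=0;m[:,210:]=0
v,u=np.nonzero(m);print("filter",plane(u.mean(),v.mean(),.06,K,T))
wx=w[:2]; g=np.array([wx[0]+.0,wx[1]])
E
```

```text
wheel [0.4033003  0.32319917 0.08      ] ear [0.4524528 0.2342514 0.056    ] lug [0.44911308 0.20181026 0.038     ] travel [-0.00333972 -0.03244114 -0.018     ] 0.03261259810647931
bed edge [0.35510293 0.36383753 0.012     ] [0.33631845 0.14598026 0.03      ]
grip 54 184.35185185185185 300.037037037037 [0.36076008 0.32576978 0.137     ]
pin 74 [ 0.50152647 -0.30644559  0.123     ]
0.1 7893 [0.285 0.549 0.244] [np.float64(0.282), np.float64(0.281), np.float64(0.271), np.float64(0.285), np.float64(0.271), np.float64(0.268)]
0.12 6325 [0.284 0.549 0.244] [np.float64(0.282), np.float64(0.281), np.float64(0.271), np.float64(0.284), np.float64(0.271), np.float64(0.268)]
0.14 5516 [0.282 0.549 0.244] [np.float64(0.282), np.float64(0.281), np.float64(0.271), np.float64(0.282), np.float64(0.271), np.float64(0.268)]
0.16 3125 [0.282 0.549 0.244] [np.float64(0.282), np.float64(0.278), np.float64(0.271), np.float64(0.264), np.float64(0.271), np.float64(0.268)]
0.18 209 [0.268 0.519 0.244] [None, None, np.float64(0.263), np.float64(0.26), np.float64(0.268), None]
filter [0.5642913  0.35809717 0.06      ]
```

Run:
```python
from h import *
rows([[.42,-.1,.28]],100); rows([[.37,.31,.25]],175)
i=cams.camera_info("wrist"); print(np.array(i["T_tool_cam"]).round(3).tolist(), np.array(i["K"])[0,0], ctrl.finger_overhang)
```

```text
[8.9, -8.26, -2.22, -0.01, -0.01, -9.87]
[11.42, -18.27, -1.46, -0.0, -0.01, -19.24]
[[-0.001, -0.969, -0.246, 0.069], [1.0, -0.001, -0.0, -0.001], [-0.0, -0.246, 0.969, -0.194], [0.0, 0.0, 0.0, 1.0]] 383.4502697450146 0.011
```

>>> drive_tool([
  [2.2, -2.1, -1.5, 0, 0, -2.5],
  [4.5, -4.1, -2.2, 0, 0, -5],
  [6.7, -6.2, -2.2, 0, 0, -7.5],
  [8.9, -8.3, -2.2, 0, 0, -9.9],
  [8.9, -8.3, -2.2, 0, 0, -9.9],
  [8.9, -8.3, -2.2, 0, 0, -9.9],
  [8.9, -8.3, -2.2, 0, 0, -9.9],
  [8.9, -8.3, -2.2, 0, 0, -9.9],
  [8.9, -8.3, -2.2, 0, 0, -9.9],
  [8.9, -8.3, -2.2, 0, 0, -9.9],
  [10, -13, -2, 0, 0, -14.5],
  [11.4, -18.3, -1.5, 0, 0, -19.2],
  [11.4, -18.3, -1.5, 0, 0, -19.2],
  [11.4, -18.3, -1.5, 0, 0, -19.2],
  [11.4, -18.3, -1.5, 0, 0, -19.2],
  [11.4, -18.3, -1.5, 0, 0, -19.2],
  [11.4, -18.3, -1.5, 0, 0, -19.2],
  [11.4, -18.3, -1.5, 0, 0, -19.2],
  [11.4, -18.3, -1.5, 0, 0, -19.2],
  [11.4, -18.3, -1.5, 0, 0, -19.2],
], jaw=60)

```text
t: 2.1
eef_pos: [0.3683, 0.3121, 0.2503]
tool_rot: [-179.9, -0.1, 174.9]
wrist_force: [-0.1, -0.1, -0.1]
width: 0.655
finger_force: 0.0
```

Run:
```python
from h import *
s=readout.get_state(); print(s["t"],s["eef_pos"],s["tool_rot"],s["qpos"].round(0))
p,d,K,T=grab("wrist","w1"); np.savez("w1.npz",p=p,d=d,K=K,T=T)
```

```text
2.1 [0.36826    0.31210215 0.25031145] [-1.79928639e+02 -7.92243001e-02  1.74870162e+02] [ 39.   8.  95.   0.  77. -46.]
```

View pics/w1.png

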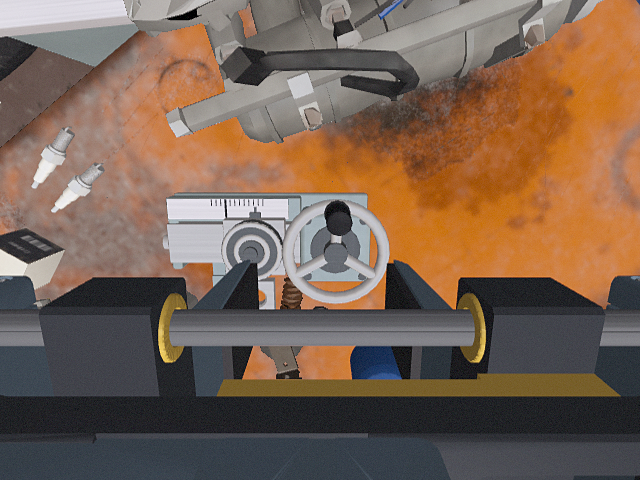

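The wrist view shows the wheel centre at about (336,252), the grip top at about (338,212), the pointer tip at about (257,209) and the long line at about (225,209).

Run:
```python
from h import *
a=np.load("w1.npz"); p=a["p"];d=a["d"];K=a["K"];T=a["T"]; C=cloud(d,K,T)
roi=np.zeros((480,640),bool); roi[190:312,275:395]=1
m=roi&(p.max(2)<70)&(C[...,2]>.127)&(C[...,2]<.147)
v,u=np.nonzero(m);print("grip top",len(u),u.mean(),v.mean(),plane(u.mean(),v.mean(),.137,K,T),C[m].mean(0))
m=(roi&(C[...,2]>.068)&(C[...,2]<.092)&(p.min(2)>110)).astype(np.uint8)
c=max(cv2.findContours(m,cv2.RETR_EXTERNAL,cv2.CHAIN_APPROX_NONE)[0],key=cv2.contourArea)
(x,y),r=cv2.minEnclosingCircle(c); print("wheel",x,y,r,cv2.fitEllipse(c),plane(x,y,.08,K,T),plane(x+r,y,.08,K,T)-plane(x,y,.08,K,T))
print("hub",plane(336,252,.08,K,T))
g=cv2.cvtColor(p,cv2.COLOR_RGB2GRAY); print(g[200:222:1,215:265:2])
for n,q in dict(pt=(257,209),ln=(225,209)).items(): print(n,plane(*q,.036,K,T), C[q[1],q[0]])
```

```text
grip top 554 338.6823104693141 221.76714801444044 [0.36068604 0.32760366 0.137     ] [0.36067411 0.3275967  0.13710662]
wheel 330.618408203125 252.0 58.458717346191406 ((333.8170471191406, 250.84796142578125), (102.26373291015625, 110.9541244506836), 85.31742858886719) [0.40142179 0.318777   0.08      ] [0.00516019 0.057429   0.        ]
hub [0.40189694 0.32406505 0.08      ]
[[158 235 243 241 246  34 239 156 233 237 239 231  97 231 157 234 238 199
  230  91 229 195 234 235 190]
 [139 235 243 242 248   1 242 140 235 240 202 230  74 231 186 235 237 188
  229  76 228 190 232 234 191]
 [142 235 239 202 245  11 239 183 234 239 185 229  29 229 194 234 235 188
  228  27 228 190 231 233 187]
 [185 231 238 188 241  14 239 191 232 236 188 227  13 230 192 232 233 189
  227   5 227 193 231 233 189]
 [191 228 233 187 237  14 238 189 229 232 187 227  11 225 192 231 232 187
  230  65 228 191 234 233 188]
 [184 224 226 180 233  15 238 183 223 227 184 223 112 224 184 227 228 179
  222 120 228 225 228 229 183]
 [218 224 223 218 235  20 239 217 224 223 217 219 212 220 217 223 222 217
  219 219 204 228
[... 1035 characters left out ...]
103 107 108 100 101 248 233]
 [222 223 223 222 229 161 161 169 168 168 168 168 166 168 171 168 172 103
  101 102 106 105 107 180 167]
 [234 232 232 232 241 121 108  99 105 100 102 103 101  96 104 107 110  99
  110 113 109 104 108 109 101]
 [185 184 186 187 168  90  96  92  92  93  87  93  95  95  97 107 109  84
   75  72  76 102 113 100  94]
 [181 189 186 184 166 164 165 165 165 168 164 165 168 173 120  90  62  48
   47  45  48  54  62  94 183]
 [125 126 125 122 206 204 205 202 203 202 202 203 212 156  55  52  63  36
   79  63  43  40  41  53 102]]
pt [0.35874448 0.24386465 0.036     ] [0.35885993 0.24371549 0.03519412]
ln [0.35565629 0.2095701  0.036     ] [0.35568981 0.20950366 0.035753  ]
```

Run:
```python
from h import *
rows([[.3607,.327,.2],[.3607,.327,.108]],175)
```

```text
[0.23, 0.39, 1.27, -0.01, -0.01, -0.04]
[0.23, 0.4, 3.57, -0.01, -0.01, -0.04]
```

>>> drive_tool([
  [0.23, 0.39, 0.6, 0, 0, 0],
  [0.23, 0.39, 1.3, 0, 0, 0],
  [0.23, 0.39, 2.1, 0, 0, 0],
  [0.23, 0.39, 2.9, 0, 0, 0],
  [0.23, 0.39, 3.4, 0, 0, 0],
  [0.23, 0.39, 3.57, 0, 0, 0],
  [0.23, 0.39, 3.57, 0, 0, 0],
  [0.23, 0.39, 3.57, 0, 0, 0],
])

```text
t: 2.95
eef_pos: [0.3623, 0.3268, 0.1097]
tool_rot: [179.9, 0.1, 174.6]
wrist_force: [0.2, -0.2, 0.7]
width: 0.657
finger_force: 0.0
```

>>> drive_tool([
  [0, 0, 0, 0, 0, 0],
  [0, 0, 0, 0, 0, 0],
  [0, 0, 0, 0, 0, 0],
  [0, 0, 0, 0, 0, 0],
  [0, 0, 0, 0, 0, 0],
  [0, 0, 0, 0, 0, 0],
  [0, 0, 0, 0, 0, 0],
  [0, 0, 0, 0, 0, 0],
], jaw=10, grip_force=15)

```text
t: 3.75
eef_pos: [0.3614, 0.327, 0.1086]
tool_rot: [180.0, 0.0, 174.7]
wrist_force: [-0.1, 0.0, 1.1]
width: 0.229
finger_force: 15.0
```

```bash
cat > circ.py <<'E'
from h import *
import sys
c=np.array([float(sys.argv[1]),float(sys.argv[2])]); a0,a1,n=map(float,sys.argv[3:6]); n=int(n)
s=readout.get_state(); e=s["eef_pos"]; M=R.from_euler('xyz',s["tool_rot"],degrees=True)
print(e,s["wrist_force"].round(1), np.linalg.norm(e[:2]-c),np.degrees(np.arctan2(*(e[:2]-c)[::-1])))
r0=c+.042*np.array([np.cos(np.radians(a0)),np.sin(np.radians(a0))])
print([ [round(float(x),2) for x in M.inv().apply(np.r_[c+.042*np.array([np.cos(t),np.sin(t)])-r0,0])[:2]/.04]+[0]*4 for t in np.radians(np.linspace(a0,a1,n+1)[1:])])
E
python3 circ.py .4025 .3238 175.6 -184.4 20
python3 - <<'E'
from h import *
s=readout.get_state();print(s["width"]*91.2,s["finger_force"])
E
```

```text
[0.36137793 0.3269614  0.10860901] [-0.1  0.   1.1] 0.041243417176411314 175.60383681321457
[[-0.05, 0.33, 0, 0, 0, 0], [-0.19, 0.62, 0, 0, 0, 0], [-0.42, 0.86, 0, 0, 0, 0], [-0.71, 1.01, 0, 0, 0, 0], [-1.03, 1.07, 0, 0, 0, 0], [-1.36, 1.02, 0, 0, 0, 0], [-1.65, 0.88, 0, 0, 0, 0], [-1.89, 0.65, 0, 0, 0, 0], [-2.04, 0.36, 0, 0, 0, 0], [-2.1, 0.03, 0, 0, 0, 0], [-2.05, -0.29, 0, 0, 0, 0], [-1.91, -0.59, 0, 0, 0, 0], [-1.68, -0.82, 0, 0, 0, 0], [-1.39, -0.98, 0, 0, 0, 0], [-1.07, -1.03, 0, 0, 0, 0], [-0.74, -0.99, 0, 0, 0, 0], [-0.45, -0.84, 0, 0, 0, 0], [-0.21, -0.61, 0, 0, 0, 0], [-0.06, -0.32, 0, 0, 0, 0], [0.0, 0.0, 0, 0, 0, 0]]
20.844049341058977 15.000079572200775
```

>>> drive_tool([
  [-0.05, 0.33, 0, 0, 0, 0],
  [-0.19, 0.62, 0, 0, 0, 0],
  [-0.42, 0.86, 0, 0, 0, 0],
  [-0.71, 1.01, 0, 0, 0, 0],
  [-1.03, 1.07, 0, 0, 0, 0],
])

```text
t: 4.25
eef_pos: [0.4068, 0.3649, 0.1084]
tool_rot: [-179.8, -0.1, 174.8]
wrist_force: [-2.5, -8.2, 7.1]
width: 0.225
finger_force: 15.0
```

```bash
python3 circ.py .4025 .3238 85.6 -274.4 20|head -1
```

```text
[0.40680656 0.36489017 0.10844776] [-2.5 -8.2  7.1] 0.04131523244288958 84.01681363200204
```

```bash
python3 circ.py .4025 .3238 85.6 -94.4 10
```

```text
[0.40680656 0.36489017 0.10844776] [-2.5 -8.2  7.1] 0.04131523244288958 84.01681363200204
[[-0.33, -0.05, 0, 0, 0, 0], [-0.62, -0.19, 0, 0, 0, 0], [-0.86, -0.42, 0, 0, 0, 0], [-1.01, -0.71, 0, 0, 0, 0], [-1.07, -1.03, 0, 0, 0, 0], [-1.02, -1.36, 0, 0, 0, 0], [-0.87, -1.65, 0, 0, 0, 0], [-0.65, -1.89, 0, 0, 0, 0], [-0.35, -2.04, 0, 0, 0, 0], [-0.03, -2.1, 0, 0, 0, 0]]
```

>>> drive_tool([
  [-0.33, -0.06, 0, 0, 0, 0],
  [-0.62, -0.2, 0, 0, 0, 0],
  [-0.86, -0.43, 0, 0, 0, 0],
  [-1.01, -0.72, 0, 0, 0, 0],
  [-1.07, -1.04, 0, 0, 0, 0],
])

```text
t: 4.75
eef_pos: [0.4454, 0.3213, 0.1085]
tool_rot: [179.9, -0.1, 174.6]
wrist_force: [-4.5, 2.3, 4.5]
width: 0.231
finger_force: 15.0
```

>>> drive_tool([
  [0.05, -0.33, 0, 0, 0, 0],
  [0.2, -0.62, 0, 0, 0, 0],
  [0.42, -0.86, 0, 0, 0, 0],
  [0.71, -1.0, 0, 0, 0, 0],
  [1.03, -1.06, 0, 0, 0, 0],
])

```text
t: 5.25
eef_pos: [0.3992, 0.2807, 0.1086]
tool_rot: [-179.9, 0.0, 174.7]
wrist_force: [1.3, 0.1, 1.8]
width: 0.229
finger_force: 15.0
```

```bash
python3 circ.py .4025 .3235 -94.4 -184.4 5; python3 -c "
from h import *
grab('wrist','w2')"
```

```text
[0.39916482 0.28066661 0.10857299] [1.3 0.1 1.8] 0.04296304148031761 -94.45230229039251
[[0.33, 0.05, 0, 0, 0, 0], [0.62, 0.19, 0, 0, 0, 0], [0.86, 0.42, 0, 0, 0, 0], [1.01, 0.71, 0, 0, 0, 0], [1.07, 1.03, 0, 0, 0, 0]]
```

View pics/w2.png

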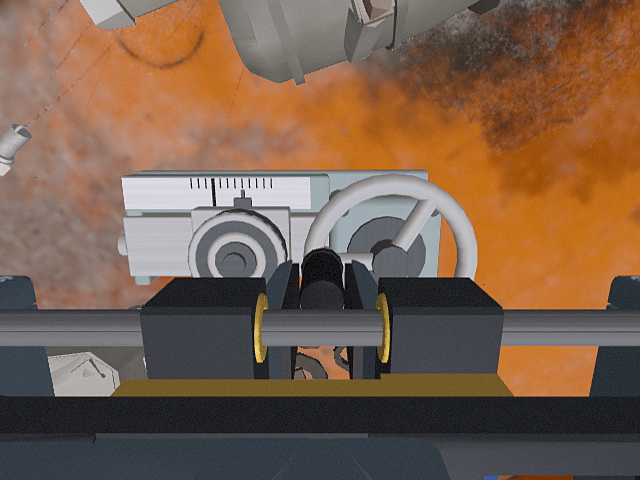

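The pointer is now at col 242 and the line at col 213, with ticks about 7.4 px apart, so the carriage is moving the right way with about 20 mm left.

```bash
python3 circ.py .4025 .3235 -94.4 -454.4 20
```

```text
[0.39654115 0.2810831  0.10853075] [-0.7 -1.7  3.3] 0.04283341802814815 -97.99674777131824
[[0.33, 0.05, 0, 0, 0, 0], [0.62, 0.19, 0, 0, 0, 0], [0.86, 0.42, 0, 0, 0, 0], [1.01, 0.71, 0, 0, 0, 0], [1.07, 1.03, 0, 0, 0, 0], [1.02, 1.36, 0, 0, 0, 0], [0.88, 1.65, 0, 0, 0, 0], [0.65, 1.89, 0, 0, 0, 0], [0.36, 2.04, 0, 0, 0, 0], [0.03, 2.1, 0, 0, 0, 0], [-0.29, 2.05, 0, 0, 0, 0], [-0.59, 1.91, 0, 0, 0, 0], [-0.82, 1.68, 0, 0, 0, 0], [-0.98, 1.39, 0, 0, 0, 0], [-1.03, 1.07, 0, 0, 0, 0], [-0.99, 0.74, 0, 0, 0, 0], [-0.84, 0.45, 0, 0, 0, 0], [-0.61, 0.21, 0, 0, 0, 0], [-0.32, 0.06, 0, 0, 0, 0], [0.0, 0.0, 0, 0, 0, 0]]
```

>>> drive_tool([
  [0.33, 0.05, 0, 0, 0, 0],
  [0.62, 0.19, 0, 0, 0, 0],
  [0.86, 0.42, 0, 0, 0, 0],
  [1.01, 0.71, 0, 0, 0, 0],
  [1.07, 1.03, 0, 0, 0, 0],
  [1.02, 1.36, 0, 0, 0, 0],
  [0.88, 1.65, 0, 0, 0, 0],
  [0.65, 1.89, 0, 0, 0, 0],
  [0.36, 2.04, 0, 0, 0, 0],
  [0.03, 2.1, 0, 0, 0, 0],
  [-0.29, 2.05, 0, 0, 0, 0],
  [-0.59, 1.91, 0, 0, 0, 0],
  [-0.82, 1.68, 0, 0, 0, 0],
  [-0.98, 1.39, 0, 0, 0, 0],
  [-1.03, 1.07, 0, 0, 0, 0],
  [-0.99, 0.74, 0, 0, 0, 0],
  [-0.84, 0.45, 0, 0, 0, 0],
  [-0.61, 0.21, 0, 0, 0, 0],
  [-0.32, 0.06, 0, 0, 0, 0],
  [0, 0, 0, 0, 0, 0],
])

```text
t: 7.3
eef_pos: [0.3989, 0.2807, 0.1086]
tool_rot: [-179.9, -0.0, 174.6]
wrist_force: [1.1, -0.3, 3.7]
width: 0.227
finger_force: 15.0
```

```bash
python3 circ.py .4025 .3235 -97 -247 10; python3 -c "
from h import *
p,d,K,T=grab('wrist')
print(readout.get_state()['eef_pos'],readout.get_state()['wrist_force'])
g=cv2.cvtColor(p,cv2.COLOR_RGB2GRAY)
cv2.imwrite('pics/w3.png',cv2.resize(p[150:260,110:310,::-1],None,fx=4,fy=4,interpolation=cv2.INTER_CUBIC))
np.savez('w3.npz',p=p,d=d,K=K,T=T)"
```

```text
[0.39887674 0.28070369 0.10855283] [ 1.1 -0.3  3.7] 0.042949412635905 -94.8392917659659
[[0.27, 0.04, 0, 0, 0, 0], [0.52, 0.16, 0, 0, 0, 0], [0.73, 0.33, 0, 0, 0, 0], [0.89, 0.55, 0, 0, 0, 0], [0.99, 0.81, 0, 0, 0, 0], [1.02, 1.08, 0, 0, 0, 0], [0.98, 1.35, 0, 0, 0, 0], [0.86, 1.6, 0, 0, 0, 0], [0.69, 1.81, 0, 0, 0, 0], [0.47, 1.97, 0, 0, 0, 0]]
[0.39628165 0.28115518 0.10851733] [-1.63151675 -0.76129505  4.4751509 ]
```

View pics/w3.png

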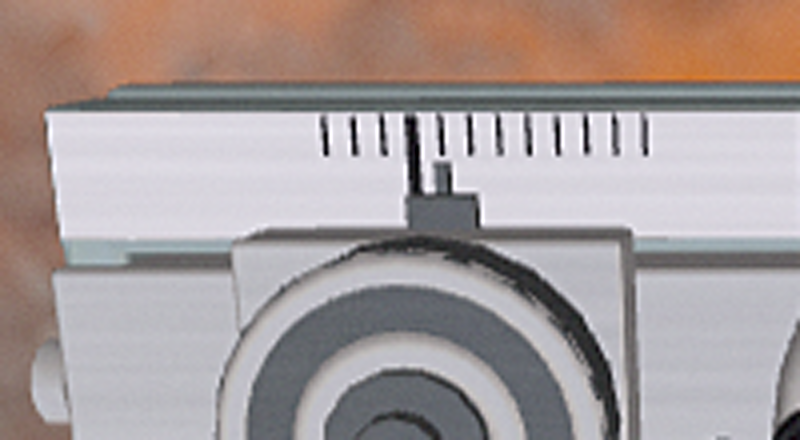

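Ticks are 29.2 px apart (5 mm) in this crop. The pointer at col 443 is about 29 px right of the long line (414), so 5 to 6 mm remain. I'll turn about 130° more, then check from above.

```bash
python3 circ.py .4025 .3235 -97.5 -227.5 8
```

```text
[0.39628165 0.28115518 0.10851733] [-1.6 -0.8  4.5] 0.04279896552242916 -98.35419318468028
[[0.29, 0.05, 0, 0, 0, 0], [0.56, 0.19, 0, 0, 0, 0], [0.78, 0.39, 0, 0, 0, 0], [0.93, 0.64, 0, 0, 0, 0], [1.0, 0.93, 0, 0, 0, 0], [1.0, 1.23, 0, 0, 0, 0], [0.91, 1.51, 0, 0, 0, 0], [0.74, 1.75, 0, 0, 0, 0]]
```

>>> drive_tool([
  [0.29, 0.05, 0, 0, 0, 0],
  [0.56, 0.19, 0, 0, 0, 0],
  [0.78, 0.39, 0, 0, 0, 0],
  [0.93, 0.64, 0, 0, 0, 0],
  [1.0, 0.93, 0, 0, 0, 0],
  [1.0, 1.23, 0, 0, 0, 0],
  [0.91, 1.51, 0, 0, 0, 0],
  [0.74, 1.75, 0, 0, 0, 0],
  [0.74, 1.75, 0, 0, 0, 0],
  [0.74, 1.75, 0, 0, 0, 0],
])

```text
t: 8.35
eef_pos: [0.3775, 0.3556, 0.1086]
tool_rot: [179.9, -0.0, 174.6]
wrist_force: [-0.8, 2.9, 3.9]
width: 0.231
finger_force: 15.0
```

>>> drive_tool([
  [0, 0, 0, 0, 0, 0],
  [0, 0, 0, 0, 0, 0],
  [0, 0, 0, 0, 0, 0],
  [0, 0, 0, 0, 0, 0],
  [0, 0, -0.7, 0, 0, 0],
  [0, 0, -1.4, 0, 0, 0],
  [0, 0, -2.1, 0, 0, 0],
  [0, 0, -2.8, 0, 0, 0],
  [-1, -1.5, -2.8, 0, 0, 0],
  [-2, -3, -2.8, 0, 0, 0],
  [-2.4, -3.5, -2.8, 0, 0, 0],
  [-2.4, -3.5, -2.8, 0, 0, 0],
  [-2.4, -3.5, -2.8, 0, 0, 0],
  [-2.4, -3.5, -2.8, 0, 0, 0],
], jaw=60)

```text
t: 9.75
eef_pos: [0.4595, 0.2059, 0.2204]
tool_rot: [180.0, -0.0, 174.6]
wrist_force: [0.2, 0.1, -0.1]
width: 0.655
finger_force: 0.0
```

```bash
python3 -c "
from h import *
s=readout.get_state();print(s['eef_pos'],s['tool_rot'])
p,d,K,T=grab('wrist')
cv2.imwrite('pics/w4.png',cv2.resize(p[30:230,190:450,::-1],None,fx=3,fy=3,interpolation=cv2.INTER_CUBIC))
np.savez('w4.npz',p=p,d=d,K=K,T=T)"
```

```text
[0.45947822 0.2059155  0.22036176] [ 1.79987434e+02 -4.22751358e-02  1.74602553e+02]
```

View pics/w4.png

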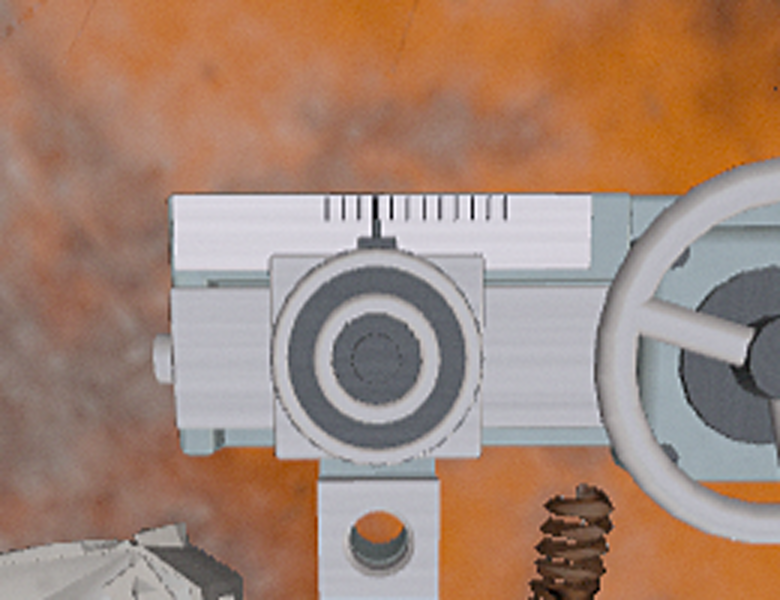

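The pointer at col 376 stands on the long line at col 375, and the ear hole at (380,540) sits over the lug hole. I'll check this numerically and get the pin's position.

Run:
```python
from h import *
a=np.load("w4.npz");p=a["p"];K=a["K"];T=a["T"]; g=cv2.cvtColor(p,cv2.COLOR_RGB2GRAY)
print(g[94:114,309:322])
hsv=cv2.cvtColor(p,cv2.COLOR_RGB2HSV)
roi=np.zeros((480,640),bool); roi[195:228,300:335]=1
m=roi&(hsv[...,1]>120)
v,u=np.nonzero(m); print("orange",len(u),u.min(),u.max(),v.min(),v.max(),u.mean())
m2=(roi&((hsv[...,1]>60)|(g<150))).astype(np.uint8)
c=max(cv2.findContours(m2,cv2.RETR_EXTERNAL,cv2.CHAIN_APPROX_NONE)[0],key=cv2.contourArea)
E=cv2.fitEllipse(c);print(E,cv2.boundingRect(c),"ear",plane(*E[0],.056,K,T))
print("orange-c",plane(u.mean(),v.mean(),.038,K,T))
rows([[.4,0,.25],[.46,-.2,.25],[.45,-.3064,.25]],100)
```

```text
[[ 83  84  81  81  82  90  90  89  80 109 112 113 112]
 [137 183 220 219 231 102  93 188 220 219 223  98 223]
 [ 94 186 222 220 237  62  39 195 225 219 231  41 229]
 [ 75 184 220 219 240  39  14 199 222 219 233  17 229]
 [ 80 187 225 223 242  46  17 202 227 223 235  19 232]
 [ 79 184 219 219 239  46  19 197 221 220 233  26 229]
 [ 78 182 218 216 238  44  19 197 220 217 231  25 229]
 [ 80 184 219 218 236  45  15 199 223 218 232  12 230]
 [ 69 177 213 214 233  43  14 196 220 215 226  13 224]
 [160 208 212 214 229  64  86 119 221 213 215 158 213]
 [207 215 212 216 231  67  94  76 228 214 214 208 213]
 [214 214 214 219 237  63  95  74 232 218 214 215 213]
 [217 215 216 219 238  66  96  79 237 220 217 218 217]
 [215 219 220 223 239  68  93  85 235 222 218 220 215]
 [221 190 194 198 210  65  77  68 208 198 195 193 186]
 [148 110 110 115 119  77  86  82 119 118 114 113 103]
 [110  85  85  86  94  90  97  96  88  91  91  87  74]
 [109  92  95  97  97  96  93  98  96  95  98  92  79]
 [117  94  93  85  73  89  91  96  74  83  82  95  83]
 [130 132 138 139 138 147 152 147 139 138 138 134 127]]
orange 120 309 324 201 210 316.09166666666664
((316.3992919921875, 210.81924438476562), (20.373010635375977, 21.25341033935547), 139.3753204345703) (306, 200, 22, 22) ear [0.44967069 0.20289602 0.056     ]
orange-c [0.44718443 0.20259666 0.038     ]
[1.0, -5.28, -0.74, -0.0, -0.0, 9.33]
[-0.96, -10.12, -0.74, -0.0, -0.0, 9.33]
[-0.96, -12.79, -0.74, -0.0, -0.0, 9.33]
```

Run:
```python
from h import *
rows([[.525,-.3064,.27]])
```

```text
[-2.82, -12.61, -1.24, 0.0, 0.0, 0.0]
```

>>> drive_tool([
  [-0.1, -0.6, -0.6, 0, 0, 0],
  [-0.4, -1.7, -1.2, 0, 0, 0],
  [-0.6, -2.8, -1.2, 0, 0, 0],
  [-0.9, -3.9, -1.2, 0, 0, 0],
  [-1.1, -5, -1.2, 0, 0, 0],
  [-1.4, -6.1, -1.2, 0, 0, 0],
  [-1.6, -7.2, -1.2, 0, 0, 0],
  [-1.9, -8.3, -1.2, 0, 0, 0],
  [-2.1, -9.4, -1.2, 0, 0, 0],
  [-2.4, -10.5, -1.2, 0, 0, 0],
  [-2.6, -11.6, -1.2, 0, 0, 0],
  [-2.8, -12.2, -1.2, 0, 0, 0],
  [-2.8, -12.6, -1.2, 0, 0, 0],
  [-2.8, -12.6, -1.2, 0, 0, 0],
  [-2.8, -12.6, -1.2, 0, 0, 0],
  [-2.8, -12.6, -1.2, 0, 0, 0],
])

```text
t: 11.4
eef_pos: [0.5246, -0.3044, 0.2689]
tool_rot: [180.0, 0.0, 174.8]
wrist_force: [-0.4, -0.8, -0.1]
width: 0.66
finger_force: 0.0
```

Run:
```python
from h import *
s=readout.get_state();print(s['eef_pos'],s['tool_rot'],s['wrist_force'])
p,d,K,T=grab('wrist','w5'); C=cloud(d,K,T)
m=(abs(C[...,2]-.123)<.008)&(abs(C[...,0]-.5)<.03)&(abs(C[...,1]+.306)<.03)
v,u=np.nonzero(m); print("pin top",len(u),plane(u.mean(),v.mean(),.123,K,T),C[m].mean(0),C[m].min(0),C[m].max(0))
m=(abs(C[...,2]-.06)<.006)&(abs(C[...,0]-.5)<.06)&(abs(C[...,1]+.306)<.06); print(C[m].min(0),C[m].max(0))
np.savez('w5.npz',p=p,d=d,K=K,T=T)
```

```text
[ 0.52458085 -0.30441497  0.26893617] [1.79971496e+02 1.27386057e-02 1.74778777e+02] [-0.43887729 -0.7573094  -0.1145636 ]
pin top 589 [ 0.50209161 -0.3089449   0.123     ] [ 0.5021073  -0.30894516  0.12299331] [ 0.4909102  -0.32121802  0.11545711] [ 0.51508762 -0.29715725  0.12564006]
[ 0.47077427 -0.34132933  0.05448731] [ 0.53494149 -0.27686807  0.06584402]
```

View pics/w5.png

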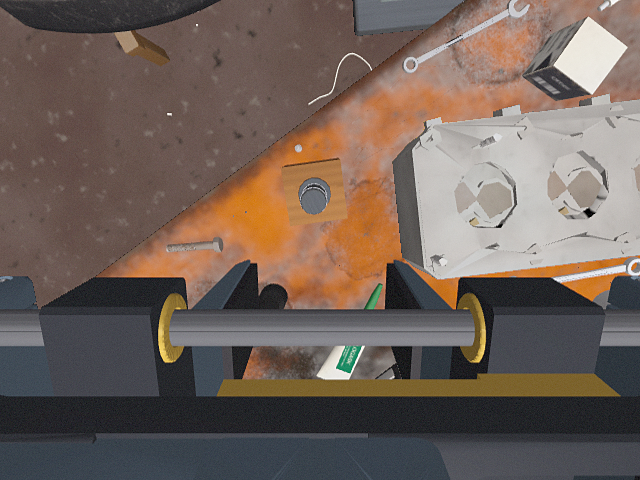

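The pin top is at px (314,197), which is world (0.502,-0.309). The flashlight at px (272,296) is clear of the vertical descent.

Run:
```python
from h import *
rows([[.502,-.3089,.25],[.502,-.3089,.096]],174.8)
```

```text
[0.55, -0.16, 0.47, 0.0, 0.0, -0.0]
[0.55, -0.16, 4.32, 0.0, 0.0, -0.0]
```

>>> drive_tool([
  [0.3, -0.1, 0.2, 0, 0, 0],
  [0.55, -0.16, 0.5, 0, 0, 0],
  [0.55, -0.16, 1.0, 0, 0, 0],
  [0.55, -0.16, 1.8, 0, 0, 0],
  [0.55, -0.16, 2.6, 0, 0, 0],
  [0.55, -0.16, 3.4, 0, 0, 0],
  [0.55, -0.16, 4.0, 0, 0, 0],
  [0.55, -0.16, 4.3, 0, 0, 0],
  [0.55, -0.16, 4.3, 0, 0, 0],
  [0.55, -0.16, 4.3, 0, 0, 0],
  [0.55, -0.16, 4.3, 0, 0, 0],
])

```text
t: 12.55
eef_pos: [0.5031, -0.311, 0.0983]
tool_rot: [-179.9, 0.2, 174.7]
wrist_force: [-0.2, 0.3, 0.0]
width: 0.66
finger_force: 0.0
```

>>> drive_tool([
  [0, 0, 0, 0, 0, 0],
  [0, 0, 0, 0, 0, 0],
  [0, 0, 0, 0, 0, 0],
  [0, 0, 0, 0, 0, 0],
  [0, 0, 0, 0, 0, 0],
  [0, 0, 0, 0, 0, 0],
  [0, 0, 0, 0, 0, 0],
  [0, 0, 0, 0, 0, 0],
], jaw=10, grip_force=25)

```text
t: 13.35
eef_pos: [0.502, -0.3105, 0.0966]
tool_rot: [180.0, 0.0, 174.7]
wrist_force: [-0.2, 0.0, 1.4]
width: 0.243
finger_force: 25.0
```

>>> drive_tool([
  [0, 0, -0.3, 0, 0, 0],
  [0, 0, -0.8, 0, 0, 0],
  [0, 0, -1.4, 0, 0, 0],
  [0, 0, -2.2, 0, 0, 0],
  [0, 0, -3.0, 0, 0, 0],
  [0, 0, -3.5, 0, 0, 0],
  [0, 0, -3.5, 0, 0, 0],
  [0, 0, -3.5, 0, 0, 0],
])

```text
t: 14.15
eef_pos: [0.5016, -0.3104, 0.2362]
tool_rot: [180.0, -0.0, 174.7]
wrist_force: [-0.1, -0.7, -2.2]
width: 0.239
finger_force: 25.0
```

Run:
```python
from h import *
rows([[.4495,.2027,.236]])
```

```text
[2.49, 12.65, 0.01, 0.0, 0.0, 0.0]
```

>>> drive_tool([
  [0.1, 0.5, 0, 0, 0, 0],
  [0.3, 1.4, 0, 0, 0, 0],
  [0.5, 2.5, 0, 0, 0, 0],
  [0.7, 3.6, 0, 0, 0, 0],
  [0.9, 4.7, 0, 0, 0, 0],
  [1.15, 5.8, 0, 0, 0, 0],
  [1.4, 6.9, 0, 0, 0, 0],
  [1.6, 8.0, 0, 0, 0, 0],
  [1.8, 9.1, 0, 0, 0, 0],
  [2.0, 10.2, 0, 0, 0, 0],
  [2.2, 11.2, 0, 0, 0, 0],
  [2.35, 11.9, 0, 0, 0, 0],
  [2.45, 12.4, 0, 0, 0, 0],
  [2.49, 12.65, 0, 0, 0, 0],
  [2.49, 12.65, 0, 0, 0, 0],
  [2.49, 12.65, 0, 0, 0, 0],
  [2.49, 12.65, 0, 0, 0, 0],
  [2.49, 12.65, 0, 0, 0, 0],
])

```text
t: 15.95
eef_pos: [0.4499, 0.2015, 0.2365]
tool_rot: [-180.0, -0.0, 174.6]
wrist_force: [1.0, -0.1, -3.0]
width: 0.244
finger_force: 25.0
```

Run:
```python
from h import *
s=readout.get_state();print(s['wrist_force'])
rows([[.4495,.2027,.154]],174.7)
p,d,K,T=grab('scene'); c=np.linalg.inv(T)@np.array([.4495,.2027,.08,1]); q=K@c[:3]/c[2]; print(q)
u,v=int(q[0]),int(q[1]); cv2.imwrite('pics/s6.png',cv2.resize(p[v-60:v+50,u-70:u+70,::-1],None,fx=5,fy=5,interpolation=cv2.INTER_CUBIC))
```

```text
[ 0.97886581 -0.09079274 -3.0399918 ]
[0.01, 0.03, 2.06, -0.0, -0.0, -0.01]
[258.83972338 293.28250228   1.        ]
```

View pics/s6.png

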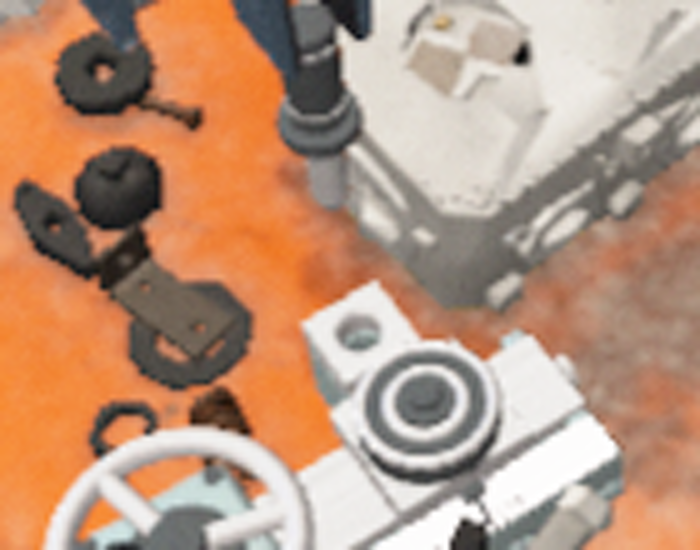

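The scene crop shows the pin hanging upright in the fingers, nose at (325,200), with the lined-up ear hole at (360,335) below. I'll lower it in stages, watching the force.

>>> drive_tool([
  [0.01, 0.03, 0.3, 0, 0, 0],
  [0.01, 0.03, 0.8, 0, 0, 0],
  [0.01, 0.03, 1.4, 0, 0, 0],
  [0.01, 0.03, 1.9, 0, 0, 0],
  [0.01, 0.03, 2.1, 0, 0, 0],
  [0.01, 0.03, 2.2, 0, 0, 0],
  [0.01, 0.03, 2.2, 0, 0, 0],
  [0.01, 0.03, 2.2, 0, 0, 0],
  [0.01, 0.03, 2.2, 0, 0, 0],
])

```text
t: 16.9
eef_pos: [0.4501, 0.204, 0.1494]
tool_rot: [180.0, 0.1, 174.7]
wrist_force: [-0.0, 0.2, -1.8]
width: 0.242
finger_force: 25.0
```

Run:
```python
from h import *
s=readout.get_state();print(s['eef_pos'],s['wrist_force'])
rows([[.4495,.2027,.147]])
p,d,K,T=grab('scene')
u,v=259,293; cv2.imwrite('pics/s7.png',cv2.resize(p[v-60:v+50,u-70:u+70,::-1],None,fx=5,fy=5,interpolation=cv2.INTER_CUBIC))
```

```text
[0.45013258 0.20396539 0.14941001] [-0.0088194   0.24608393 -1.82283616]
[0.01, -0.03, 0.06, 0.0, 0.0, 0.0]
```

View pics/s7.png

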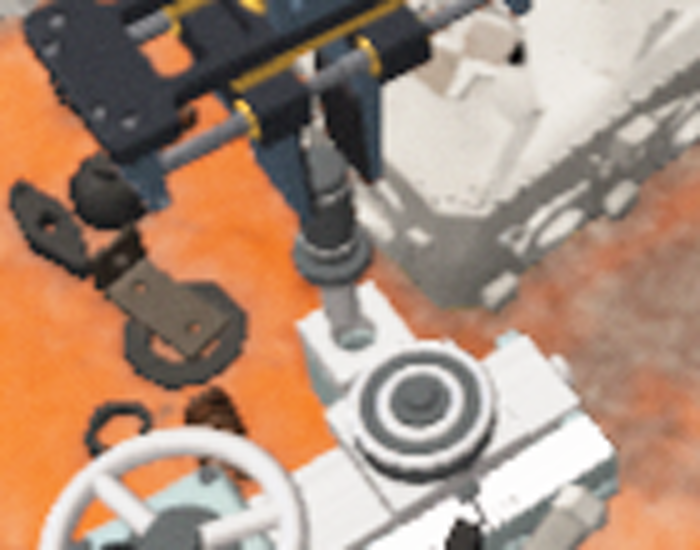

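The nose is at about (350,330), right over the hole, so I'll go on slowly.

>>> drive_tool([
  [0, -0.02, 0, 0, 0, 0],
  [0, -0.03, 0.1, 0, 0, 0],
  [0, -0.03, 0.2, 0, 0, 0],
  [0, -0.03, 0.3, 0, 0, 0],
  [0, -0.03, 0.4, 0, 0, 0],
  [0, -0.03, 0.5, 0, 0, 0],
])

```text
t: 17.55
eef_pos: [0.4493, 0.2024, 0.128]
tool_rot: [-180.0, -0.0, 174.7]
wrist_force: [-0.8, -0.1, -2.1]
width: 0.242
finger_force: 25.0
```

Run:
```python
from h import *
s=readout.get_state();print(s['eef_pos'],s['wrist_force'],s['torque'])
```

```text
[0.44926399 0.20238396 0.12804452] [-0.81110727 -0.12924655 -2.14874996] [-0.0542373  -0.08475556 -0.00365971]
```

>>> drive_tool([
  [0, 0, 0.08, 0, 0, 0],
  [0, 0, 0.16, 0, 0, 0],
  [0, 0, 0.24, 0, 0, 0],
  [0, 0, 0.32, 0, 0, 0],
  [0, 0, 0.4, 0, 0, 0],
  [0, 0, 0.4, 0, 0, 0],
])

```text
t: 18.15
eef_pos: [0.449, 0.2023, 0.112]
tool_rot: [-180.0, -0.0, 174.7]
wrist_force: [-0.5, -1.0, -2.8]
width: 0.238
finger_force: 25.0
```

>>> drive_tool([
  [0, 0, 0.08, 0, 0, 0],
  [0, 0, 0.16, 0, 0, 0],
  [0, 0, 0.24, 0, 0, 0],
  [0, 0, 0.32, 0, 0, 0],
  [0, 0, 0.4, 0, 0, 0],
  [0, 0, 0.42, 0, 0, 0],
  [0, 0, 0.42, 0, 0, 0],
  [0, 0, 0.42, 0, 0, 0],
])

```text
t: 18.95
eef_pos: [0.4493, 0.2024, 0.0956]
tool_rot: [-180.0, -0.0, 174.7]
wrist_force: [0.2, -0.9, -3.0]
width: 0.241
finger_force: 25.0
```

>>> drive_tool([
  [0, 0, 0.03, 0, 0, 0],
  [0, 0, 0.06, 0, 0, 0],
  [0, 0, 0.09, 0, 0, 0],
  [0, 0, 0.09, 0, 0, 0],
  [0, 0, 0.09, 0, 0, 0],
])

```text
t: 19.45
eef_pos: [0.4495, 0.2026, 0.0926]
tool_rot: [180.0, 0.0, 174.7]
wrist_force: [-1.7, -0.2, 3.6]
width: 0.242
finger_force: 25.0
```

The force has changed sign, so the flange is on the ear. I'll press slightly, let go and back straight up.

>>> drive_tool([
  [0, 0, 0.03, 0, 0, 0],
  [0, 0, 0.03, 0, 0, 0],
  [0, 0, 0.03, 0, 0, 0],
])

```text
t: 19.75
eef_pos: [0.4499, 0.2027, 0.0925]
tool_rot: [180.0, 0.1, 174.7]
wrist_force: [-2.9, -2.4, 10.8]
width: 0.243
finger_force: 25.0
```

>>> drive_tool([
  [0, 0, 0, 0, 0, 0],
  [0, 0, 0, 0, 0, 0],
  [0, 0, 0, 0, 0, 0],
  [0, 0, 0, 0, 0, 0],
  [0, 0, 0, 0, 0, 0],
  [0, 0, -0.3, 0, 0, 0],
  [0, 0, -0.8, 0, 0, 0],
  [0, 0, -1.5, 0, 0, 0],
  [0, 0, -2.3, 0, 0, 0],
  [0, 0, -3.1, 0, 0, 0],
  [-0.8, 0, -3.5, 0, 0, 0],
  [-0.8, 0, -3.5, 0, 0, 0],
  [-0.8, 0, -3.5, 0, 0, 0],
], jaw=50)

```text
t: 21.05
eef_pos: [0.4813, 0.1995, 0.2314]
tool_rot: [180.0, 0.0, 174.6]
wrist_force: [-0.5, 0.4, 0.1]
width: 0.55
finger_force: 0.0
```

Run:
```python
from h import *
s=readout.get_state();print(s['eef_pos'],s['wrist_force'])
p,d,K,T=grab('wrist'); C=cloud(d,K,T)
near=(abs(C[...,0]-.4495)<.025)&(abs(C[...,1]-.2027)<.025)
for a,b in((.10,.14),(.058,.075),(.045,.058)):
    m=near&(C[...,2]>a)&(C[...,2]<b); print(m.sum(),C[m].mean(0).round(4),np.median(C[m][:,2]).round(4))
cv2.imwrite('pics/w8.png',cv2.resize(p[30:270,190:450,::-1],None,fx=2.4,fy=2.4,interpolation=cv2.INTER_CUBIC))
```

```text
[0.48133356 0.19947042 0.23139675] [-0.47875859  0.36916054  0.07234872]
737 [0.4484 0.2032 0.1189] 0.1195
333 [0.4415 0.2032 0.0639] 0.0645
524 [0.4438 0.2021 0.0562] 0.0568
```

View pics/w8.png

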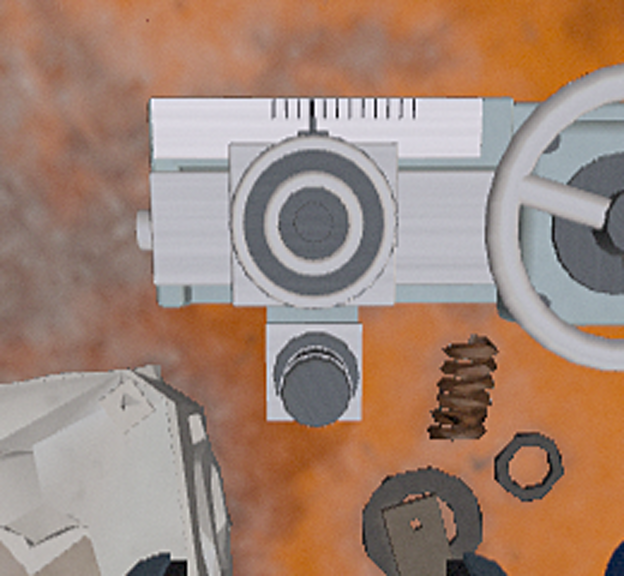

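The pin stands upright in the ear at crop px (315,390). Its top is at 119 mm and the flange top at 64 mm, so it is fully home, and the pointer is still on the line.

```bash
python3 -c "
from cell import job
print(job.sign_off())"
```

```text
the job is handed in; nothing more can be done
None
```

The pointer stands on the long line, the pin is fully home through ear and lug and released, and the job is handed in at about 21 s; the filter, carton and flashlight were never touched.

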